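Wind the core home, close the casting mould and hold it shut

ROBOT

A 6-joint arm with a two-finger parallel gripper is mounted at the origin on a cart in front of the work surface, level with it; the furniture and walls round the work are solid. World frame = base frame: x ahead of the robot, y to its left, z up, the work surface at z = 0. Lengths are in m, angles in rad, forces in N, time in s.
With the tool pointing down it reaches from about 0.4 to 0.825 m from the base axis. Payload 7 kg.
Tool frame: the origin (TCP) lies midway between the tips of the shut fingers; the grasp point (between the pads) lies arm.hold_point_z behind it (arm.hold_point_z is the distance from the TCP to the grasp point, in m); z points along the fingers, y is the line along which they close (so a half turn about z gives the same grasp; the last joint's range is limited). The gripper opens to 88 mm and grips with 3 to 60 N. Pads are 19 mm wide; open, the fingers measure 130 mm over their backs; the gripper's body (78 mm by 193 mm) begins 47 mm behind the grasp point.
Start: joints at [1.413, 0.359, 0.012, 0, -1.224, -0.288], TCP at [0.291, 0.609, 0.227] pointing down, gripper open.
Joint ranges: [-3.07, 3.07], [-1.43, 2.12], [-1.02, 1.25], [-3.03, 1.67], [-3.05, -0], [-3.03, 3.03]. Speed limits (rad/s): [2.39, 2.39, 3.01, 3.14, 3.14, 3.14].

INTERFACE

Orientations are given as [roll, pitch, yaw] about the fixed x, y, z axes, in that order (R = Rz(yaw) Ry(pitch) Rx(roll)).
In Python, from station import arm gives the robot as it stands.
- The arm moves only by the shell command python3 -m crank 'ROWS' [OPENING] [FORCE]. ROWS is JSON, a list that holds one entry, the list of rows, each a list of 4 numbers: the shift along the tool's x, y, z in units of 25 mm (1.0 is 25 mm), then the turn about the tool's z in units of 5 degrees (1.0 is 5 degrees). A call has 1 to 12 rows; each row is the pose to reach, as a shift and turn from the pose commanded when the call began, along the tool's axes at that moment; what a row does not reach only later rows make up. A row lasts 1/8 s, in which the tool goes at most 62.5 mm and 10.7 degrees, less where a joint would pass 70% of its speed; a pose out of reach is approached as far as the arm can. A call with a gripper value outside its range is refused whole. OPENING is the closure, from 0 (fully open) to 1 (shut), set as the call begins (- or left out, the last holds). The fingers move at their own pace and stop on an object; FORCE is the grip in N (left out, the last holds). Time passes only in rows, so rows that repeat a pose let the fingers close. It gives the time, the measured TCP pose, the force, the opening and the grip force at its end, in the units of the state.
- arm.get_state(): the state, without advancing time (a new reading comes with each control period).
- arm.grab_frame(name): name is "scene" or "top" or "wrist"; returns (picture, depth): 420x560x3 uint8, red, green, blue; 420x560 float32, m along the optical axis (not along the pixel's ray), 0 where there is no reading.
- arm.get_calibration(name): a dict with "mtx" (3x3 intrinsics, pixels), "k1" (the pictures are not rectified: a ray, as slopes to the right and down, at radius r is drawn at 1 + k1 r^2 times it, then the intrinsics apply), "R" (3x3) and "t" (3): a world point X has camera coordinates R X + t; the wrist camera has in their place "mount" (4x4, takes a point from camera to tool coordinates, whose origin is the TCP and whose axes are the flange's). Camera axes: x right, y down, z forward; pixel columns grow to the right and rows downward; lengths in m; the calibration is good to about 2 mm. A picture is of the moment at which its call begins: read the wrist's pose just before it. get_calibration takes no time and is no camera call.
- arm.job_done(): hands the job in; it is judged then, once.
Trained networks look in the newest picture that a camera, given by its name, has taken for a name from the list of things; names that differ only in an ending like _2 or _b are one class to them, and where a whole thing is asked for, a point or a joint stands for the part that bears it (a point fixed in the world has none). Each returns a list of dicts, best first, with "score" (0 to 1); they miss things now and then, are a little off and sometimes report something else, mostly with a low value. They report only what shows in the picture. A call takes as long as a camera call.
- arm.recognise(thing, camera): "extent" ([left, top, width, height] in pixels, round what is visible of it).
- arm.trace(thing, camera): "mask" (420x560 bool, what is visible of it) and "extent" ([left, top, width, height] in pixels, round what is visible of it).
The state is a dict: "t": time; "q": joint angles; "qd": joint speeds; "joint_efforts": joint torques, N m; "eef_pos": TCP position; "ee_rot": TCP orientation; "force": force on the tool from outside, world axes, zero at the start; "moment": the same for the moment, N m; "width": finger opening in m; "gripper_force": force on a finger pad.
Only numpy, scipy, OpenCV 4.12 (cv2) and the standard library are available. Lean on these libraries where they do the work, as an engineer would, in place of code of your own. Each camera call takes 0.05 s, during which the arm holds its last target. There are 200 camera calls.

TASK

Get the two-part casting mould ready for its clamps: wind the handwheel clockwise (seen from above) until the brass core's slide is fully home against the lower mould half, then lift the upper half off its wooden blocks, lower it onto the two dowels until the halves meet flush, and press it down firmly. Finish while still holding it pressed shut - do not let go - and leave the other things on the bench where they are.

Things in the scene. Friction and masses are not known exactly. Their poses are not given: they have to be found in the camera images.
- mould_base: fixed unit on a dark base plate 100 (x) x 296 (y: +74 to -222 mm) x 10 mm: aluminium lower mould half (84 along x, 120 along y, parting face 50 mm above the bench), then towards -y the steel core slide and the green gear housing with the black handwheel. Origin on the bench below the middle of the lower half; z up
- lower_face (a point): middle of the lower half's flat upper (parting) face, 50 mm above the bench; axes as mould_base. Two upright steel dowels, 10 mm in diameter, stand on this face at (x, y) = (+30, +46) and (-30, -38) mm: 17 mm high, straight for 9 mm, then tapered to 4 mm at the tip
- core_slide (a joint): travel of the core slide, m, along +y of mould_base: 0 = drawn right back, 0.036 = home, front face hard against the end of the lower half. A steel block 50 wide, 32 long, top 62 mm above the bench, with a 16 mm brass core pin at parting-face height; at home its back is at y = -92 mm of mould_base. Geared to the handwheel; stays where it is left
- core_wheel (a joint): turn of the handwheel, rad: grows clockwise seen from above and drives the slide home by 4 mm per rad (25 mm a turn); 0 = slide drawn back, 9.0 = slide home, at the stop. Friction takes about 1.3 N at the knob
- wheel_axis (a point): point on the handwheel's upright axis, level with the middle of its knob (about 99 mm above the bench), at y = -170 mm of mould_base. The wheel's rim is 91 mm in outer diameter, its top 77 mm above the bench
- knob_grip (a point): middle of the black revolving knob that stands upright on the wheel's rim, 40 mm from the wheel's axis: 18 mm in diameter, 36 high (80 to 116 mm above the bench). It spins freely on its pin, so fingers of unchanging direction can hold it and lead it round the circle
- handle_centre (a point): middle of the upper half's handle, over its centre of mass: black bar 16 wide (x), 88 long (y), 16 high, on a post near each end; between the posts 58 mm long and 24 mm clear beneath. z up; x and y agree with those of mould_base when the mould is shut; it is then 114 mm above the bench. From upper_face it lies at (0, -11, +64) mm
- upper_face (a point): middle of the upper half's parting face (underside), axes as handle_centre; 19 mm above the bench at the start, on two wooden blocks. Blind holes of 11.6 mm, 18 deep, at (x, y) = (+30, +46) and (-30, -38) mm fit the dowels, which enter when the face is 17 mm above the lower one. Mould shut: coincides with lower_face, axes agree
- mould_top: loose upper mould half, aluminium, 0.45 to 0.7 kg, 84 (x) x 120 (y) x 32 mm; origin and axes as upper_face. A tongue at its -y end, 32 mm wide, to y = -111 mm, ends in a steel heel (y = -95.5 to -111) that hangs 7 mm below the face. Mould shut, the heel stands 3.5 mm behind the slide; if the slide is not home it lands on top of it
- pigment_jar: bystander: brown screw-top jar with a white lid, 53 mm across, 74 tall; origin under its centre
- tape_measure: bystander: orange pocket tape measure, 36 x 74 x 62 mm; origin under its centre
- ball_adapter: bystander: cream ball-topped adapter, 43 mm across, 36 tall; origin under its centre
- elbow_1: bystander: white plastic pipe elbow, 68 x 68 x 41 mm; origin under its centre
- collar_a: bystander: cream split clamp collar, 36 x 44 x 22 mm; origin under its centre
- film_cutter: bystander: blue film cutter, 136 mm long, 21 high; origin under its centre

How it is judged:
By the outcome, as a careful person would: the job done as asked, in the order asked, and still so for the second after the job is handed in, while the arm keeps its last pose, push and grip.
It also fails if it takes over 67 s, if anything falls off the work surface, if the arm or the gripper's body presses on something with over 40 N, if the wrist force passes 120 N, or if a joint passes its speed limit or range.

## Working session

There is one attempt and no reset: what is moved stays moved. The work goes in short steps, Python scripts to look and compute and a shell command to move; the robot and the scene stay as the last step left them, time stands still between calls to the robot, and variables do not carry over. Pictures are saved under pics/ and viewed, at most 10 in all, crops included, and the job is handed in when it is done.

```bash
ls; mkdir -p pics; python3 - <<'E'
from station import arm
import cv2
for n in("scene","top"):
    p,d=arm.grab_frame(n); cv2.imwrite(f"pics/{n}0.png",p[...,::-1]); 
    c=arm.get_calibration(n); print(n,c)
print(arm.get_calibration("wrist"),arm.hold_point_z); print(arm.get_state())
E
```

```text
pics
scene {'mtx': array([[406.90588696,   0.        , 282.58741044],
       [  0.        , 406.90588696, 207.96013378],
       [  0.        ,   0.        ,   1.        ]]), 'k1': -0.0011562763017603317, 'R': array([[ 0.58506833, -0.81068307, -0.02209079],
       [-0.49695133, -0.33685646, -0.79972939],
       [ 0.64088566,  0.47887439, -0.59995408]]), 't': array([-0.27201522,  0.36735143,  0.83547366])}
top {'mtx': array([[536.94454869,   0.        , 275.51555573],
       [  0.        , 536.94454869, 220.30838353],
       [  0.        ,   0.        ,   1.        ]]), 'k1': 0.053740631127920595, 'R': array([[-0.01936365, -0.99966264,  0.01731058],
       [-0.9830869 ,  0.0158832 , -0.18244963],
       [ 0.18211313, -0.0205507 , -0.9830628 ]]), 't': array([0.04704242, 0.56925335, 1.68768762])}
{'mtx': array([[292.6674348 ,   0.        , 276.58747049],
       [  0.        , 292.6674348 , 214.64827386],
       [  0.        ,   0.        ,   1.        ]]), 'k1': -0.01794252375700643, 'mount': array([[-2.80263586e-04, -9.60520611e-01, -2.78208693e-01,
         7.40880554e-02],
       [ 9.
[... 238 characters left out ...]
+00]])} 0.0188
{'t': 0.1, 'q': array([ 1.41312458e+00,  3.59297826e-01,  1.11820656e-02, -3.18522539e-04,
       -1.22411248e+00, -2.88104673e-01]), 'qd': array([ 1.51155802e-04, -2.30385121e-03,  3.04340729e-03,  1.29179184e-03,
       -1.96764338e-04,  5.89269696e-05]), 'joint_efforts': array([-2.47523079e-03, -5.84162772e+01,  2.93749684e+01,  7.01535568e+00,
        1.02007360e-02, -4.56197461e-05]), 'eef_pos': array([0.29086315, 0.60864132, 0.22573961]), 'ee_rot': array([ 3.14013466e+00, -1.19786735e-04, -4.45884775e-01]), 'force': array([ 0.75275857,  0.47605225, -0.03371928]), 'moment': array([-0.00169084,  0.01887872,  0.02100763]), 'gripper_force': 0.0, 'width': 0.08736440225360372}
```

View pics/scene0.png

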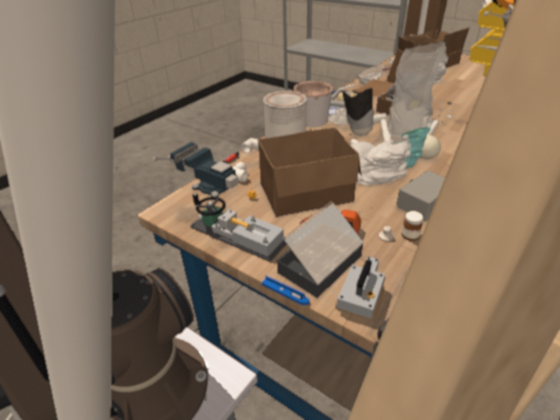

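View pics/top0.png

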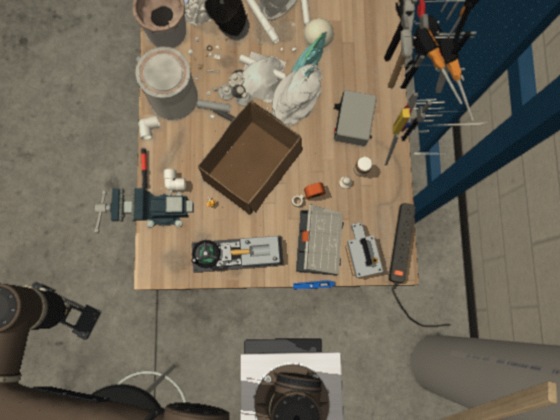

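The scene and top pictures show the mould base at top-pixel (238,253) with its wheel at (207,252), towards world +y. The upper half on its blocks is at (366,250), with its tongue towards the top of the picture. Next I'll turn these into rough positions.

```bash
cat > h.py <<'E'
import numpy as np, cv2
from station import arm
from scipy.spatial.transform import Rotation as Ro
def cam(n):
    c=arm.get_calibration(n)
    if n=="wrist":
        s=arm.get_state(); T=np.eye(4); T[:3,:3]=Ro.from_euler('xyz',s['ee_rot']).as_matrix(); T[:3,3]=s['eef_pos']
        M=T@c['mount']; R=M[:3,:3]; o=M[:3,3]
    else: R=c['R'].T; o=-R@c['t']
    return c,R,o
def rays(C,uv):
    c,R,o=C; K=c['mtx']; uv=np.atleast_2d(uv).astype(float)
    d=(uv-K[:2,2])/[K[0,0],K[1,1]]; p=d.copy()
    for _ in range(8): p=d/(1+c['k1']*(p**2).sum(1,keepdims=True))
    return np.c_[p,np.ones(len(p))]@R.T,o
def onz(C,uv,z):
    r,o=rays(C,uv); return o+r*((z-o[2])/r[:,2])[:,None]
def cloud(C,d):
    v,u=np.mgrid[:420,:560]; r,o=rays(C,np.c_[u.ravel(),v.ravel()])
    return (o+r*d.reshape(-1,1)).reshape(420,560,3)
def proj(C,X):
    c,R,o=C; p=(np.atleast_2d(X)-o)@R; p=p[:,:2]/p[:,2:]; p=p*(1+c['k1']*(p**2).sum(1,keepdims=True))
    return p*[c['mtx'][0,0],c['mtx'][1,1]]+c['mtx'][:2,2]
def go(target,yaw=None):
    "shift in tool axes/units from current measured pose"
    s=arm.get_state(); R=Ro.from_euler('xyz',s['ee_rot']).as_matrix()
    print('tool shift units',np.round(R.T@(np.array(target)-s['eef_pos'])/.025,2),'yaw',s['ee_rot'][2])
    if yaw is not None: print('turn units (about tool z, = -dyaw)',np.round(-np.degrees(yaw-s['ee_rot'][2])/5,2))
E
python3 - <<'E'
from h import *
p,d=arm.grab_frame("top"); C=cam("top"); W=cloud(C,d)
for th in("mould_base","mould_top","core_wheel","core_slide","knob_grip","tape_measure","elbow_1"):
    r=arm.trace(th,"top")
    if not r: print(th,None); continue
    m=r[0]["mask"]; q=W[m&(d>0)]
    print(th,r[0]["score"],r[0]["extent"],np.round(np.median(q,0),3),np.round(np.percentile(q,[2,98],0),3).tolist())
    if th in("mould_base","mould_top"):
        q=q[q[:,2]>.005]; b=cv2.minAreaRect((q[:,:2]*1000).astype(np.float32)); print(b)
        h=q[q[:,2]>.072]; print('high',h.mean(0),h.shape)
print(np.round([W[252,207],W[260,195],W[250,366],W[230,360],W[350,290]],3))
pic=cv2.resize(p[190:300,180:420],None,fx=3.3,fy=3.3,interpolation=cv2.INTER_CUBIC); cv2.imwrite("pics/topc.png",pic[...,::-1])
E
```

```text
mould_base 0.9 [195.9, 239.7, 86.0, 34.6] [0.464 0.165 0.046] [[0.418, 0.023, 0.003], [0.514, 0.3, 0.083]]
((469.0797424316406, 163.55136108398438), (100.50931549072266, 293.9654541015625), 3.5580894947052)
high [0.46213198 0.260809   0.08074292] (323, 3)
mould_top 0.78 [348.0, 221.7, 34.1, 55.4] [ 0.455 -0.239  0.051] [[0.392, -0.295, 0.003], [0.551, -0.201, 0.094]]
((475.662841796875, -247.3536834716797), (170.5147247314453, 96.91436004638672), 11.777430534362793)
high [ 0.45982102 -0.24389231  0.08947904] (152, 3)
core_wheel 0.69 [192.1, 241.4, 25.3, 25.8] [0.453 0.262 0.077] [[0.421, 0.221, 0.033], [0.502, 0.299, 0.118]]
core_slide 0.62 [216.4, 241.1, 35.9, 22.2] [0.466 0.19  0.059] [[0.442, 0.127, 0.006], [0.488, 0.22, 0.069]]
knob_grip 0.52 [218.0, 246.2, 33.5, 17.7] [0.467 0.187 0.059] [[0.442, 0.13, 0.018], [0.487, 0.213, 0.068]]
tape_measure 0.32 [295.5, 277.8, 35.3, 15.1] [ 0.363 -0.081  0.012] [[0.352, -0.143, 0.001], [0.375, -0.019, 0.026]]
elbow_1 0.92 [166.4, 168.0, 19.7, 24.2] [0.71  0.371 0.035] [[0.683, 0.336, 0.0], [0.748, 0.402, 0.048]]
[[ 0.467  0.255  0.077]
 [ 0.439  0.288  0.115]
 [ 0.464 -0.245  0.087]
 [ 0.534 -0.236  0.049]
 [ 0.118 -0.035 -0.762]]
```

View pics/topc.png

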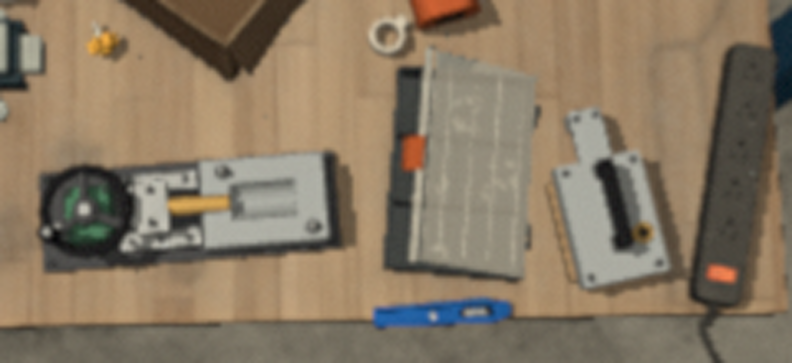

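```bash
python3 - <<'E'
from h import *
go([.465,.20,.30],-1.508)
p,d=arm.grab_frame("top"); W=cloud(cam("top"),d)
for n,x0,x1,y0,y1 in(("organiser",.36,.6,-.19,-.02),("box",.5,.9,-.05,.3),("vise",.5,.8,.28,.5),("strip",.35,.7,-.45,-.3)):
    m=(W[...,0]>x0)&(W[...,0]<x1)&(W[...,1]>y0)&(W[...,1]<y1)&(d>0); print(n,np.percentile(W[m][:,2],99.5))
m=(W[...,2]>.1)&(W[...,2]<.5)&(W[...,0]>.3)&(W[...,0]<.62)&(abs(W[...,1])<.45); print(np.round(W[m].min(0),3),np.round(W[m].max(0),3))
E
```

```text
tool shift units [13.33 11.76 -2.94] yaw -0.4457977434726714
turn units (about tool z, = -dyaw) 12.17
organiser 0.14254040532291032
box 0.18085542514153818
vise 0.1170043090601605
strip 0.8664068944313235
[ 0.399 -0.45   0.1  ] [0.62  0.45  0.494]
```

```bash
python3 -m crank '[[[1,0.9,-1.5,1],[2.5,2.2,-2.9,2.5],[4,3.5,-2.9,4],[5.5,4.9,-2.9,5.5],[7,6.2,-2.9,7],[8.5,7.5,-2.9,8.5],[10,8.8,-2.9,10],[11.5,10.1,-2.9,11.5],[12.7,11.2,-2.9,12.2],[13.3,11.8,-2.9,12.2],[13.3,11.8,-2.9,12.2],[13.3,11.8,-2.9,12.2]]]'
python3 - <<'E'
from h import *
print(arm.get_state()['q'])
C=cam("wrist"); p,d=arm.grab_frame("wrist"); np.savez("w1.npz",p=p,d=d)
cv2.imwrite("pics/w1.png",cv2.resize(p,(800,600))[...,::-1])
W=cloud(C,d)
for th in("core_wheel","core_slide","knob_grip","mould_base"):
    for r in arm.trace(th,"wrist")[:2]:
        q=W[r["mask"]&(d>0)]; print(th,r["score"],r["extent"],np.round(np.median(q,0),3),np.round(np.percentile(q,[2,98],0),3).tolist())
        if th=="mould_base":
            q=q[(q[:,2]>.005)&(q[:,2]<.013)]; print(cv2.minAreaRect((q[:,:2]*1000).astype(np.float32)))
E
```

```text
t: 2.05
eef_pos: [0.4638, 0.1998, 0.2992]
ee_rot: [-3.141, 0.0, -1.511]
force: [0.0, 0.3, 0.1]
width: 0.0875
gripper_force: 0.0
[ 7.96222082e-01  3.32552018e-02 -2.34893224e-01 -8.43228682e-05
 -1.30225021e+00 -7.35995628e-01]
core_wheel 0.69 [241.5, 206.1, 65.0, 67.5] [0.458 0.264 0.075] [[0.422, 0.221, 0.07], [0.504, 0.303, 0.115]]
core_slide 0.7 [255.4, 131.0, 36.8, 120.6] [0.468 0.19  0.06 ] [[0.444, 0.129, 0.02], [0.49, 0.304, 0.064]]
knob_grip 0.73 [283.6, 253.8, 13.9, 20.8] [0.439 0.29  0.111] [[0.431, 0.286, 0.087], [0.447, 0.301, 0.116]]
mould_base 0.84 [240.7, 47.4, 69.9, 225.9] [0.468 0.152 0.049] [[0.422, 0.034, 0.008], [0.517, 0.303, 0.081]]
((468.8193054199219, 167.0978546142578), (100.23123931884766, 295.0200500488281), 3.613133430480957)
```

View pics/w1.png

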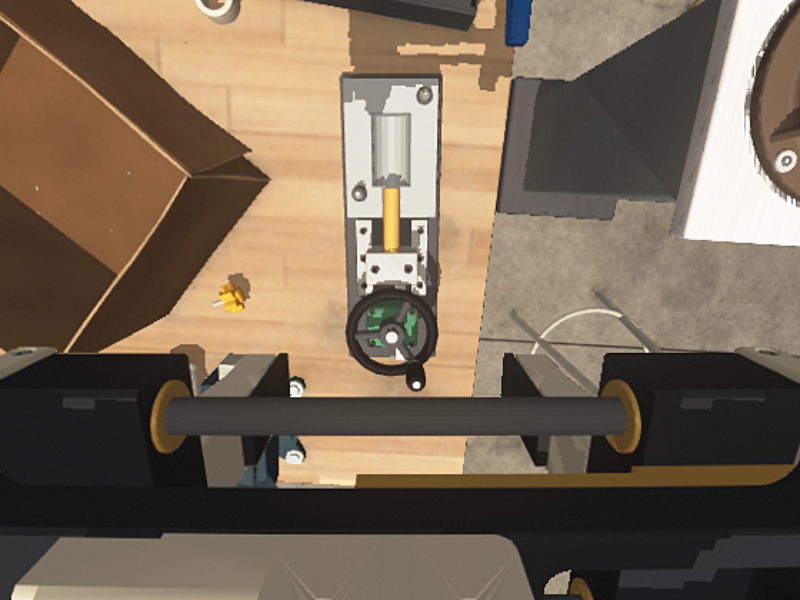

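Wrist picture: lower half at (390,145), slide block at (392,268) drawn well back, wheel hub at (391,337), and the knob's top at about (416,382) of 800x600.

```bash
python3 - <<'E'
from h import *
C=cam("wrist"); z=np.load("w1.npz"); p,d=z["p"],z["d"]; W=cloud(C,d)
print(onz(C,[[416*.7,382*.7]],.116), onz(C,[[391*.7,337*.7]],.08))
# rim points
m=(W[...,2]>.068)&(W[...,2]<.082)&(np.hypot(W[...,0]-.463,W[...,1]-.262)<.06)&(d>0)
q=W[m]; print(len(q),cv2.minEnclosingCircle((q[:,:2]*1000).astype(np.float32)),q[:,2].max())
m=(W[...,2]>.1)&(np.hypot(W[...,0]-.44,W[...,1]-.29)<.02); print('knob',W[m].mean(0),np.ptp(W[m],0), W[m].min(0),W[m].max(0))
# parting face & slide
def rect(lo,hi,y0,y1):
    m=(W[...,2]>lo)&(W[...,2]<hi)&(W[...,1]>y0)&(W[...,1]<y1)&(abs(W[...,0]-.468)<.06)&(d>0); q=W[m]; print(cv2.minAreaRect((q[:,:2]*1000).astype(np.float32)),q[:,2].mean())
rect(.045,.054,.0,.165); rect(.057,.067,.165,.235)
E
```

```text
[[0.4381516  0.29258927 0.116     ]] [[0.46249606 0.26450698 0.08      ]]
1838 ((462.61334228515625, 263.3094177246094), 45.257286071777344) 0.08199876615943635
knob [0.43871242 0.29199856 0.11162438] [0.01737488 0.01606095 0.0168875 ] [0.42966385 0.28560713 0.10003803] [0.44703873 0.30166808 0.11692553]
((473.1029968261719, 99.74137878417969), (84.45215606689453, 131.01873779296875), 3.5092451572418213) 0.0489379989819854
((467.2774963378906, 190.9415283203125), (48.513282775878906, 50.60765075683594), 3.3572471141815186) 0.06103165192859663
```

```bash
python3 - <<'E'
from h import *
go([.4378,.2935,.15]);go([.4378,.2935,.085])
E
```

```text
tool shift units [-3.79  0.8   5.96] yaw -1.5093784965460637
tool shift units [-3.79  0.8   8.56] yaw -1.5093784965460637
```

```bash
python3 -m crank '[[[-1.5,0.3,1.2,0],[-3,0.6,3,0],[-3.8,0.8,4.8,0],[-3.8,0.8,6.3,0],[-3.8,0.8,7.5,0],[-3.8,0.8,8.5,0],[-3.8,0.8,8.55,0],[-3.8,0.8,8.55,0]]]' 0
python3 -m crank '[[[0,0,0,0],[0,0,0,0],[0,0,0,0],[0,0,0,0],[0,0,0,0],[0,0,0,0]]]' 1 12
python3 - <<'E'
from h import *
s=arm.get_state();print(s['eef_pos'],s['force'],s['width'],s['gripper_force'])
E
```

```text
t: 3.3
eef_pos: [0.4385, 0.2937, 0.0861]
ee_rot: [-3.141, 0.0, -1.51]
force: [0.3, 0.6, 1.4]
width: 0.0876
gripper_force: 0.0
t: 4.05
eef_pos: [0.4382, 0.2931, 0.0853]
ee_rot: [3.142, -0.0, -1.511]
force: [-0.1, 0.2, -0.6]
width: 0.0333
gripper_force: 0.0
[0.43817226 0.2930524  0.08528773] [-0.10863594  0.2363917  -0.59610747] 0.0332827099135478 0.0
```

```bash
python3 -m crank '[[[0,0,0,0],[0,0,0,0],[0,0,0,0],[0,0,0,0]]]'
cat > circ.py <<'E'
from h import *
import sys
c=np.array([float(sys.argv[1]),float(sys.argv[2])]);n=int(sys.argv[3]);st=float(sys.argv[4])
s=arm.get_state(); R=Ro.from_euler('xyz',s['ee_rot']).as_matrix(); e=s['eef_pos']
v=e[:2]-c; a=np.arctan2(v[1],v[0]); print('az',np.degrees(a),'r',np.hypot(*v),'w',s['width'],s['force'])
out=[]
for i in range(1,n+1):
    b=a-np.radians(st)*i; d=np.r_[.04*np.array([np.cos(b)-np.cos(a),np.sin(b)-np.sin(a)]),0]
    out.append(np.round(R.T@d/.025,2)[:2].tolist()+[0,0])
print(out)
E
python3 circ.py .4626 .2635 12 15
```

```text
t: 4.55
eef_pos: [0.4383, 0.2931, 0.0853]
ee_rot: [-3.141, -0.0, -1.51]
force: [1.7, -0.7, -0.8]
width: 0.018
gripper_force: 12.0
az 129.45657366432187 r 0.03828163974547661 w 0.018009084732585823 [ 1.70193293 -0.70147498 -0.79666012]
[[-0.2, -0.37, 0, 0], [-0.3, -0.77, 0, 0], [-0.29, -1.19, 0, 0], [-0.17, -1.59, 0, 0], [0.05, -1.95, 0, 0], [0.35, -2.23, 0, 0], [0.72, -2.43, 0, 0], [1.13, -2.53, 0, 0], [1.54, -2.52, 0, 0], [1.95, -2.4, 0, 0], [2.3, -2.18, 0, 0], [2.59, -1.88, 0, 0]]
```

```bash
python3 -m crank '[[[-0.2,-0.37,0,0],[-0.3,-0.77,0,0],[-0.29,-1.19,0,0],[-0.17,-1.59,0,0],[0.05,-1.95,0,0],[0.35,-2.23,0,0],[0.72,-2.43,0,0],[0.72,-2.43,0,0]]]' - 15
python3 circ.py .4626 .2635 12 15
```

```text
t: 5.55
eef_pos: [0.5007, 0.278, 0.0854]
ee_rot: [-3.141, 0.0, -1.511]
force: [3.8, -0.2, -2.7]
width: 0.0178
gripper_force: 15.0
az 20.843862453973415 r 0.04078401693893729 w 0.017804988244083598 [ 3.75887116 -0.20879979 -2.68964796]
[[0.41, -0.07, 0, 0], [0.83, -0.04, 0, 0], [1.22, 0.11, 0, 0], [1.56, 0.35, 0, 0], [1.83, 0.67, 0, 0], [2.01, 1.05, 0, 0], [2.08, 1.46, 0, 0], [2.04, 1.87, 0, 0], [1.9, 2.27, 0, 0], [1.66, 2.61, 0, 0], [1.34, 2.88, 0, 0], [0.96, 3.05, 0, 0]]
```

```bash
python3 -m crank '[[[0.41,-0.07,0,0],[0.83,-0.04,0,0],[1.22,0.11,0,0],[1.56,0.35,0,0],[1.83,0.67,0,0],[2.01,1.05,0,0],[2.08,1.46,0,0],[2.04,1.87,0,0],[1.9,2.27,0,0],[1.66,2.61,0,0],[1.34,2.88,0,0],[0.96,3.05,0,0]]]'
python3 circ.py .462 .263 12 15
```

```text
t: 7.05
eef_pos: [0.4253, 0.2516, 0.0854]
ee_rot: [-3.14, 0.001, -1.51]
force: [7.4, 0.7, -7.8]
width: 0.0182
gripper_force: 15.0
az -162.7792050050815 r 0.03843010078530904 w 0.018163465830936375 [ 7.36933438  0.70314669 -7.84282997]
[[-0.42, 0.05, 0, 0], [-0.83, -0.02, 0, 0], [-1.21, -0.19, 0, 0], [-1.54, -0.45, 0, 0], [-1.78, -0.79, 0, 0], [-1.93, -1.17, 0, 0], [-1.98, -1.59, 0, 0], [-1.92, -2.0, 0, 0], [-1.75, -2.38, 0, 0], [-1.49, -2.71, 0, 0], [-1.15, -2.96, 0, 0], [-0.76, -3.11, 0, 0]]
```

```bash
python3 circ.py .4635 .2635 12 15 | tail -1;  python3 -m crank '[[[-0.42,0.0,0.03,0],[-0.83,-0.07,0.05,0],[-1.21,-0.24,0.06,0],[-1.54,-0.5,0.06,0],[-1.78,-0.83,0.06,0],[-1.93,-1.2,0.06,0],[-1.98,-1.61,0.06,0],[-1.92,-2.02,0.06,0],[-1.75,-2.4,0.06,0],[-1.49,-2.73,0.06,0],[-1.49,-2.73,0.06,0]]]'
python3 circ.py .4635 .2635 12 10
```

```text
[[-0.42, 0.05, 0, 0], [-0.83, -0.02, 0, 0], [-1.21, -0.19, 0, 0], [-1.54, -0.45, 0, 0], [-1.78, -0.78, 0, 0], [-1.93, -1.17, 0, 0], [-1.98, -1.59, 0, 0], [-1.92, -2.0, 0, 0], [-1.75, -2.38, 0, 0], [-1.49, -2.71, 0, 0], [-1.15, -2.96, 0, 0], [-0.76, -3.11, 0, 0]]
t: 8.43
eef_pos: [0.4917, 0.2914, 0.0851]
ee_rot: [-3.141, -0.001, -1.51]
force: [-2.8, -4.8, 12.5]
width: 0.0177
gripper_force: 15.0
az 44.705722080915834 r 0.039671876578767536 w 0.017688572345260372 [-2.8464882  -4.81590639 12.53695203]
[[0.22, -0.16, 0, 0], [0.48, -0.29, 0, 0], [0.74, -0.37, 0, 0], [1.02, -0.4, 0, 0], [1.3, -0.38, 0, 0], [1.57, -0.31, 0, 0], [1.82, -0.2, 0, 0], [2.06, -0.04, 0, 0], [2.26, 0.15, 0, 0], [2.42, 0.37, 0, 0], [2.55, 0.62, 0, 0], [2.62, 0.89, 0, 0]]
```

```bash
python3 -m crank '[[[0.22,-0.16,-0.03,0],[0.48,-0.29,-0.03,0],[0.74,-0.37,-0.03,0],[1.02,-0.4,-0.03,0],[1.3,-0.38,-0.03,0],[1.3,-0.38,-0.03,0]]]'
python3 circ.py .4635 .2635 8 5
python3 - <<'E'
from h import *
C=cam("wrist"); p,d=arm.grab_frame("wrist"); W=cloud(C,d)
cv2.imwrite("pics/w2.png",cv2.resize(p[0:260,150:420],None,fx=2.2,fy=2.2)[...,::-1])
E
```

```text
t: 9.18
eef_pos: [0.5028, 0.2599, 0.0845]
ee_rot: [-3.141, 0.0, -1.511]
force: [-0.1, 0.2, -0.5]
width: 0.0005
gripper_force: 0.0
az -5.212208461920032 r 0.039471199607813735 w 0.00047051231366041695 [-0.12287683  0.24335862 -0.52233618]
[[0.14, 0.03, 0, 0], [0.27, 0.07, 0, 0], [0.4, 0.12, 0, 0], [0.53, 0.18, 0, 0], [0.65, 0.25, 0, 0], [0.76, 0.33, 0, 0], [0.86, 0.42, 0, 0], [0.96, 0.52, 0, 0]]
```

View pics/w2.png

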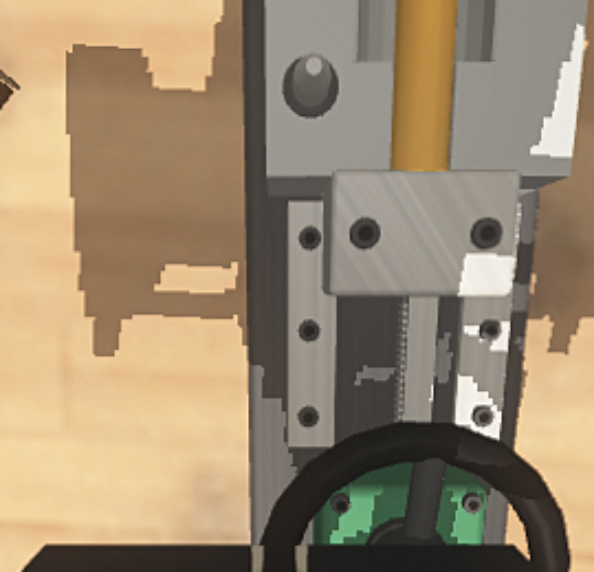

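```bash
python3 - <<'E'
from h import *
C=cam("wrist")
f=lambda x,y:[150+x/2.2,y/2.2]
a=onz(C,[f(335,170),f(518,171),f(335,294),f(510,297)],.062); b=onz(C,[f(270,177)],.05)
print(a,b); print(proj(C,[[.463,.263,.08]]))
c=np.array([.4691,.1668]);u=np.array([.063,-.998]);o=c+74*.001*u
print('local y',(a[:,:2]-o)@u,(b[:,:2]-o)@u)
p,d=arm.grab_frame("wrist");W=cloud(C,d)
for r in arm.trace("knob_grip","wrist")+arm.trace("core_wheel","wrist"):
    q=W[r["mask"]&(d>0)];print(r["score"],r["extent"],np.median(q,0))
go([.5033,.26,.15])
E
```

```text
[[0.49369046 0.15561647 0.062     ]
 [0.44661116 0.15285082 0.062     ]
 [0.49112861 0.18632225 0.062     ]
 [0.44379665 0.18416326 0.062     ]] [[0.5105031  0.15650124 0.05      ]]
[[340.24029897 267.42691037]]
local y [-0.06128764 -0.06149352 -0.09209341 -0.09292065] [-0.06111144]
0.64 [268.7, 325.3, 15.6, 8.9] [0.50098963 0.28217304 0.11530105]
0.87 [267.9, 193.8, 139.9, 138.7] [0.4642488  0.2346759  0.07472617]
tool shift units [-0.   -0.02 -2.62] yaw -1.5104197954890273
```

The fingers slid off the knob, either at the stop or a little before it. The slide front now looks flush with the lower half (crop y 172). I'll go up, find the knob and re-grip it to test against the stop.

```bash
python3 -m crank '[[[0,0,-1.2,0],[0.5,0,-2.8,0],[2,0.5,-4.5,0],[3.2,1,-6,0],[3.2,1.2,-7,0],[3.2,1.2,-7,0],[3.2,1.2,-7,0]]]' 0
python3 - <<'E'
from h import *
C=cam("wrist"); p,d=arm.grab_frame("wrist"); W=cloud(C,d)
m=(W[...,2]>.1)&(W[...,2]<.13)&(np.hypot(W[...,0]-.4635,W[...,1]-.2635)<.065); q=W[m]; print('knob',q.mean(0),q.min(0),q.max(0))
m=(W[...,2]>.068)&(W[...,2]<.082)&(np.hypot(W[...,0]-.463,W[...,1]-.262)<.06)&(d>0)
q=W[m]; print(cv2.minEnclosingCircle((q[:,:2]*1000).astype(np.float32)))
def rect(lo,hi,y0,y1):
    m=(W[...,2]>lo)&(W[...,2]<hi)&(W[...,1]>y0)&(W[...,1]<y1)&(abs(W[...,0]-.468)<.06)&(d>0); q=W[m]; print(cv2.minAreaRect((q[:,:2]*1000).astype(np.float32)),q[:,2].mean(),q[:,:2].min(0),q[:,:2].max(0))
rect(.045,.054,.0,.17); rect(.057,.067,.145,.235)
for th in ("knob_grip",):
  for r in arm.trace(th,"wrist"): print(r["score"],r["extent"],np.median(W[r["mask"]&(d>0)],0))
cv2.imwrite("pics/w3.png",cv2.resize(p[20:320,130:430],None,fx=2,fy=2)[...,::-1])
E
```

```text
t: 10.25
eef_pos: [0.4772, 0.1781, 0.259]
ee_rot: [3.141, -0.0, -1.51]
force: [-0.8, 0.5, -0.7]
width: 0.0648
gripper_force: 0.0
knob [0.49822835 0.27332609 0.10097214] [0.49501619 0.27244579 0.1003729 ] [0.50223396 0.2741464  0.10157125]
((462.9203186035156, 262.53857421875), 45.23711395263672)
((473.4984130859375, 93.86762237548828), (84.31986999511719, 119.65396118164062), 3.576244592666626) 0.0491766149258544 [0.42831048 0.03164639] [0.51843634 0.15579121]
((468.8448181152344, 164.5815887451172), (49.7092399597168, 39.346858978271484), 3.2779321670532227) 0.06119944244231574 [0.44347767 0.14502168] [0.49395354 0.18552133]
0.63 [247.0, 63.6, 74.7, 213.8] [0.47071878 0.1431497  0.04883196]
0.45 [248.2, 271.5, 14.5, 5.6] [0.49777772 0.27426645 0.09188868]
```

View pics/w3.png

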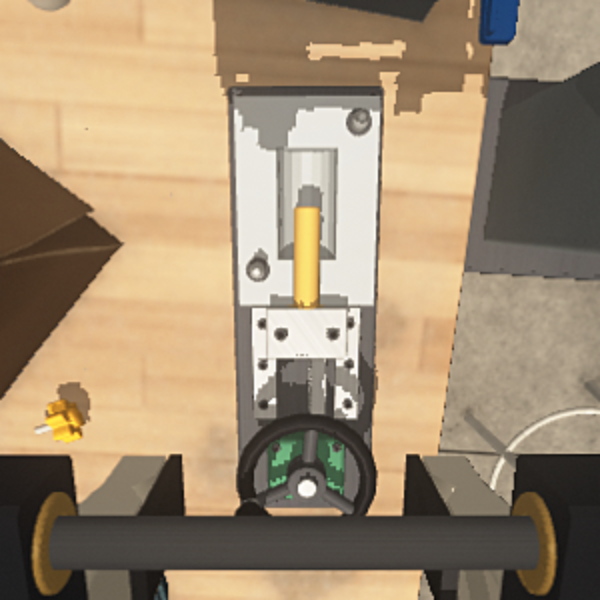

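Picture: the lower half face is bounded by (232,90)–(378,305), and the slide block at (307,332) touches its end. The dowels are at (360,121) and (258,269). The knob hides at about (252,515). I'll re-grip it with the fingers closing along the tangent, to prove the stop.

```bash
python3 - <<'E'
from h import *
go([.4995,.2812,.15],np.radians(-153));go([.4995,.2812,.086])
E
```

```text
tool shift units [-4.07 -1.15  4.33] yaw -1.5103197712807541
turn units (about tool z, = -dyaw) 13.29
tool shift units [-4.07 -1.15  6.89] yaw -1.5103197712807541
```

```bash
python3 -m crank '[[[-0.7,-0.2,0,2],[-1.4,-0.4,0,4],[-2.1,-0.6,0.5,6],[-2.8,-0.8,1,8],[-3.5,-1,2,10],[-4.07,-1.15,3,12],[-4.07,-1.15,3.9,13.3],[-4.07,-1.15,4.9,13.3],[-4.07,-1.15,5.9,13.3],[-4.07,-1.15,6.9,13.3],[-4.07,-1.15,6.9,13.3]]]' 0
python3 -m crank '[[[0,0,0,0],[0,0,0,0],[0,0,0,0],[0,0,0,0],[0,0,0,0],[0,0,0,0],[0,0,0,0],[0,0,0,0],[0,0,0,0],[0,0,0,0]]]' 1 15
python3 circ.py .4629 .2632 4 5
```

```text
t: 11.72
eef_pos: [0.4986, 0.28, 0.0843]
ee_rot: [-3.14, -0.006, -2.671]
force: [-0.1, -0.0, 0.8]
width: 0.0878
gripper_force: 0.0
t: 12.98
eef_pos: [0.4998, 0.2819, 0.0871]
ee_rot: [3.141, 0.0, -2.671]
force: [-3.0, 4.5, 0.6]
width: 0.018
gripper_force: 15.0
az 26.85020133257284 r 0.04140539493120731 w 0.017990684628209814 [-3.00356305  4.52099387  0.57039517]
[[0.01, -0.14, 0, 0], [0.02, -0.28, 0, 0], [0.06, -0.41, 0, 0], [0.1, -0.55, 0, 0]]
```

```bash
python3 -m crank '[[[0.01,-0.1,0,0],[0.01,-0.2,0,0],[0.02,-0.28,0,0],[0.02,-0.28,0,0],[0.02,-0.28,0,0]]]' - 30
python3 circ.py .4629 .2632 4 5
```

```text
t: 13.6
eef_pos: [0.5004, 0.2813, 0.0871]
ee_rot: [3.133, 0.003, -2.671]
force: [-23.1, 29.7, 1.7]
width: 0.0176
gripper_force: 30.0
az 25.741939312071686 r 0.04163643265770156 w 0.01762121886379756 [-23.1318417   29.68196921   1.66917539]
[[0.01, -0.14, 0, 0], [0.03, -0.28, 0, 0], [0.06, -0.41, 0, 0], [0.11, -0.54, 0, 0]]
```

The stop is firm: 38 N moved the knob less than 1 mm, so the slide is home. I'll ease off, release, and go to the upper half.

```bash
python3 -m crank '[[[-0.02,0.15,0,0],[-0.02,0.25,0,0],[-0.02,0.25,0,0]]]'
python3 -m crank '[[[0,0,0,0],[0,0,0,0],[0,0,0,0],[0,0,-0.5,0],[0,0,-1.5,0],[0,0,-3,0],[0,0,-5,0],[0,0,-7,0],[0,0,-7.5,0],[0,0,-7.5,0]]]' 0
python3 - <<'E'
from h import *
go([.47,-.23,.30],np.radians(-168.2))
E
```

```text
t: 13.98
eef_pos: [0.4999, 0.2818, 0.0871]
ee_rot: [3.14, 0.001, -2.671]
force: [-6.7, 8.0, 0.9]
width: 0.0175
gripper_force: 30.0
t: 15.22
eef_pos: [0.5005, 0.2807, 0.2758]
ee_rot: [3.141, 0.002, -2.671]
force: [0.4, -0.5, -0.2]
width: 0.0876
gripper_force: 0.0
tool shift units [ 10.34 -17.66  -1.01] yaw -2.671311944990357
turn units (about tool z, = -dyaw) 3.03
```

```bash
python3 -m crank '[[[1,-1.7,-1,0.3],[2,-3.4,-1,0.6],[3,-5.1,-1,0.9],[4,-6.9,-1,1.2],[5,-8.6,-1,1.5],[6,-10.3,-1,1.8],[7,-12,-1,2.1],[8,-13.7,-1,2.4],[9,-15.4,-1,2.7],[10.3,-17.7,-1,3],[10.3,-17.7,-1,3],[10.3,-17.7,-1,3]]]'
cat > up.py <<'E'
from h import *
import sys
C=cam("wrist"); p,d=arm.grab_frame("wrist"); W=cloud(C,d)
r=arm.trace("mould_top","wrist")[0]; print(r["score"],r["extent"])
m=cv2.dilate(r["mask"].astype(np.uint8),np.ones((5,5)))>0
q=W[m&(d>0)]
t=q[(abs(q[:,2]-.051)<.004)]; t=t[np.hypot(*(t[:,:2]-np.median(t[:,:2],0)).T)<.14]
print('top rect',cv2.minAreaRect((t[:,:2]*1000).astype(np.float32)),t[:,2].mean())
h=q[(q[:,2]>.084)&(q[:,2]<.1)]; print('bar',cv2.minAreaRect((h[:,:2]*1000).astype(np.float32)),h[:,2].mean())
cv2.imwrite(sys.argv[1],cv2.resize(p,(800,600))[...,::-1])
E
python3 up.py pics/w4.png
```

```text
t: 16.73
eef_pos: [0.4706, -0.2307, 0.298]
ee_rot: [3.14, -0.003, -2.934]
force: [-0.1, -0.0, -0.7]
width: 0.0877
gripper_force: 0.0
0.61 [238.9, 129.3, 64.7, 116.0]
top rect ((473.1561584472656, -239.99493408203125), (168.5832061767578, 84.04615020751953), 11.583048820495605) 0.05004409042393605
bar ((459.54180908203125, -243.32655334472656), (86.59586334228516, 15.202556610107422), 11.710314750671387) 0.08937280400889934
```

View pics/w4.png

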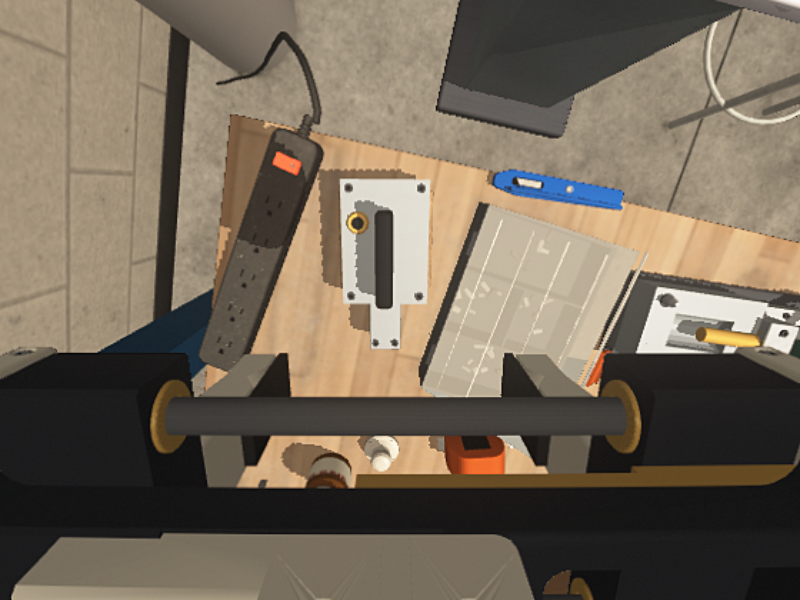

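Picture: the upper half is at (385,240) with its tongue pointing down the picture and the handle at (384,258). The organiser lid is close by at (530,300), so I'll check that the gripper body clears it.

```bash
python3 - <<'E'
from h import *
C=cam("wrist"); p,d=arm.grab_frame("wrist"); W=cloud(C,d)
for y0 in np.arange(-.22,-.02,.02):
    m=(W[...,1]>y0)&(W[...,1]<y0+.02)&(W[...,0]>.36)&(W[...,0]<.60)&(d>0); q=W[m]; k=q[:,2]<.25; q=q[k]; 
    m2=(q[:,0]>.40)&(q[:,0]<.52); print(round(y0,3),np.percentile(q[:,2],99).round(3), q[m2][:,2].max().round(3) if m2.any() else None)
go([.4593,-.2431,.066],np.radians(-168.35))
E
```

```text
-0.22 0.052 0.053
-0.2 0.051 0.053
-0.18 0.064 0.06
-0.16 0.079 0.077
-0.14 0.093 0.092
-0.12 0.105 0.108
-0.1 0.124 0.123
-0.08 0.135 0.137
-0.06 0.141 0.142
-0.04 0.124 0.127
tool shift units [ 0.58 -0.44  9.33] yaw -2.9313724994642496
turn units (about tool z, = -dyaw) 0.08
```

```bash
python3 -m crank '[[[0.3,-0.2,1.5,0.1],[0.58,-0.44,3.2,0.1],[0.58,-0.44,5,0.1],[0.58,-0.44,6.6,0.1],[0.58,-0.44,7.8,0.1],[0.58,-0.44,8.8,0.1],[0.58,-0.44,9.3,0.1],[0.58,-0.44,9.35,0.1],[0.58,-0.44,9.35,0.1]]]' 0.45
python3 -m crank '[[[0,0,0,0],[0,0,0,0],[0,0,0,0],[0,0,0,0],[0,0,0,0],[0,0,0,0],[0,0,0,0]]]' 1 50
```

```text
t: 18.0
eef_pos: [0.4603, -0.2441, 0.0667]
ee_rot: [-3.141, 0.001, -2.941]
force: [-0.6, 0.8, 0.5]
width: 0.0484
gripper_force: 0.0
t: 18.88
eef_pos: [0.4593, -0.2442, 0.0658]
ee_rot: [3.141, -0.0, -2.942]
force: [-1.2, 3.1, 2.2]
width: 0.0156
gripper_force: 50.0
```

```bash
python3 -m crank '[[[0,0,-0.2,0],[0,0,-0.6,0],[0,0,-1.2,0],[0,0,-2,0],[0,0,-3,0],[0,0,-4,0],[0,0,-5,0],[0,0,-6,0],[0,0,-7,0],[0,0,-7.6,0],[0,0,-7.6,0],[0,0,-7.6,0]]]' - 55
python3 - <<'E'
from h import *
s=arm.get_state();print(s['force'],s['moment'],s['width'],s['q'])
u=np.array([.0624,-.998]);o=np.array([.4735,.0939]); t=o-.011*u; print(t)
go([t[0],t[1],.256],np.radians(-176.42+90)); 
E
```

```text
t: 20.38
eef_pos: [0.4589, -0.244, 0.2548]
ee_rot: [3.141, -0.001, -2.942]
force: [-0.2, 0.6, -5.0]
width: 0.0154
gripper_force: 55.0
[-0.2116571   0.63239689 -5.01855456] [ 0.08252485 -0.11408178  0.03911995] 0.015384382830465414 [-1.11170450e-01  8.41732145e-02 -2.80381480e-01 -6.10689221e-04
 -1.20769947e+00 -1.25964442e+00]
[0.4728136 0.104878 ]
tool shift units [-3.32 13.57 -0.04] yaw -2.941827912955933
turn units (about tool z, = -dyaw) -16.43
```

```bash
python3 -m crank '[[[-0.2,0.7,-0.3,-0.8],[-0.5,1.9,-0.3,-2.2],[-0.8,3.1,-0.3,-3.7],[-1.1,4.4,-0.3,-5.2],[-1.4,5.7,-0.3,-6.8],[-1.7,7,-0.3,-8.4],[-2.0,8.3,-0.3,-10],[-2.4,9.6,-0.3,-11.6],[-2.7,10.9,-0.3,-13.2],[-3,12.2,-0.3,-14.7],[-3.2,13.2,-0.3,-15.9],[-3.3,13.57,-0.3,-16.43]]]'
python3 -m crank '[[[0,0,0,0],[0,0,0,0]]]'
cat > al.py <<'E'
from h import *
import sys
C=cam("wrist"); p,d=arm.grab_frame("wrist"); W=cloud(C,d); s=arm.get_state()
cv2.imwrite(sys.argv[1],cv2.resize(p,(800,600))[...,::-1])
fz=s['eef_pos'][2]+.0188-.0016-.064; print('face z',fz, s['eef_pos'],s['ee_rot'],s['force'],s['width'])
def rect(n,lo,hi,x0,x1,y0,y1):
    q=W[(W[...,2]>lo)&(W[...,2]<hi)&(W[...,0]>x0)&(W[...,0]<x1)&(W[...,1]>y0)&(W[...,1]<y1)&(d>0)]
    if len(q)>20: print(n,len(q),cv2.minAreaRect((q[:,:2]*1000).astype(np.float32)),q[:,2].mean())
rect('upper top',fz+.027,fz+.036,.38,.56,0,.25); rect('bar',fz+.066,fz+.08,.38,.56,.0,.2)
rect('lower',.045,.054,.4,.55,0,.17)
E
python3 al.py pics/w5.png
```

```text
t: 21.88
eef_pos: [0.4725, 0.1056, 0.2621]
ee_rot: [3.14, -0.001, -1.505]
force: [-0.0, -0.3, -4.7]
width: 0.0153
gripper_force: 55.0
t: 22.12
eef_pos: [0.4727, 0.1038, 0.2629]
ee_rot: [3.141, -0.001, -1.51]
force: [-0.4, 0.9, -4.9]
width: 0.0155
gripper_force: 55.0
face z 0.21630642935636812 [0.47282085 0.10376388 0.26310643] [ 3.14112599e+00 -3.62319890e-04 -1.50967043e+00] [ 0.15543085 -0.46928044 -6.70823625] 0.015581361666040692
upper top 12705 ((471.9560852050781, 100.64936828613281), (84.53221130371094, 131.74789428710938), 3.36521053314209) 0.24763029859619692
bar 3655 ((473.53509521484375, 98.48663330078125), (73.65869140625, 34.37154769897461), 81.04801940917969) 0.2871644872502759
lower 409 ((477.34375, 36.69264221191406), (83.5970458984375, 6.018191337585449), 3.480644464492798) 0.04905933460574177
```

View pics/w5.png

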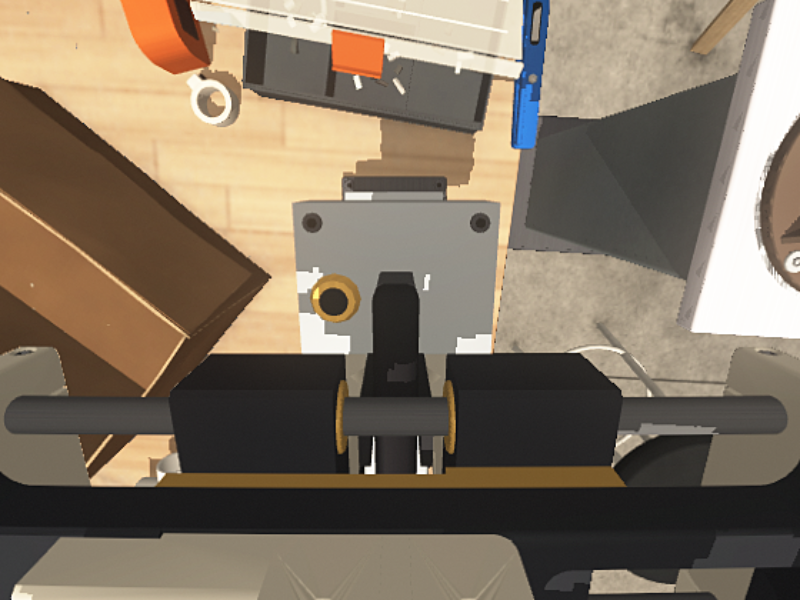

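The upper half is level, held by its bar at (396,320), and its far edge at v=202 is nearly over the lower half. I'll lower it to just above the dowels and measure again.

```bash
python3 -m crank '[[[0,0,0.6,0],[0,0,1.4,0],[0,0,2.3,0],[0,0,3.2,0],[0,0,4,0],[0,0,4.7,0],[0,0,5.2,0],[0,0,5.5,0],[0,0,5.5,0],[0,0,5.5,0]]]'
python3 al.py pics/w6.png
python3 - <<'E'
from h import *
s=arm.get_state()
C=cam("scene"); p,d=arm.grab_frame("scene"); i=proj(C,[[.47,.1,.06]])[0].astype(int); print(i)
a=p[i[1]-55:i[1]+55,i[0]-75:i[0]+75]; cv2.imwrite("pics/s6.png",cv2.resize(a,None,fx=5,fy=5,interpolation=cv2.INTER_CUBIC)[...,::-1])
E
```

```text
t: 23.42
eef_pos: [0.4734, 0.1048, 0.1263]
ee_rot: [-3.141, 0.0, -1.508]
force: [0.1, -0.0, -5.7]
width: 0.0156
gripper_force: 55.0
face z 0.07961957817879595 [0.47340783 0.10484651 0.12641958] [-3.14047194e+00  5.00454480e-04 -1.50766571e+00] [ 0.21372498 -0.45451663 -6.02188299] 0.015560612484684077
upper top 12693 ((472.7195129394531, 101.541015625), (84.56037139892578, 131.7593231201172), 3.3483779430389404) 0.11097088167067533
bar 3668 ((474.210205078125, 98.9062728881836), (72.56085205078125, 34.377201080322266), 80.652099609375) 0.15053161551378172
lower 543 ((477.2664489746094, 35.22795867919922), (83.97427368164062, 3.1046173572540283), 3.5993223190307617) 0.04903865767418409
[254 226]
```

View pics/w6.png

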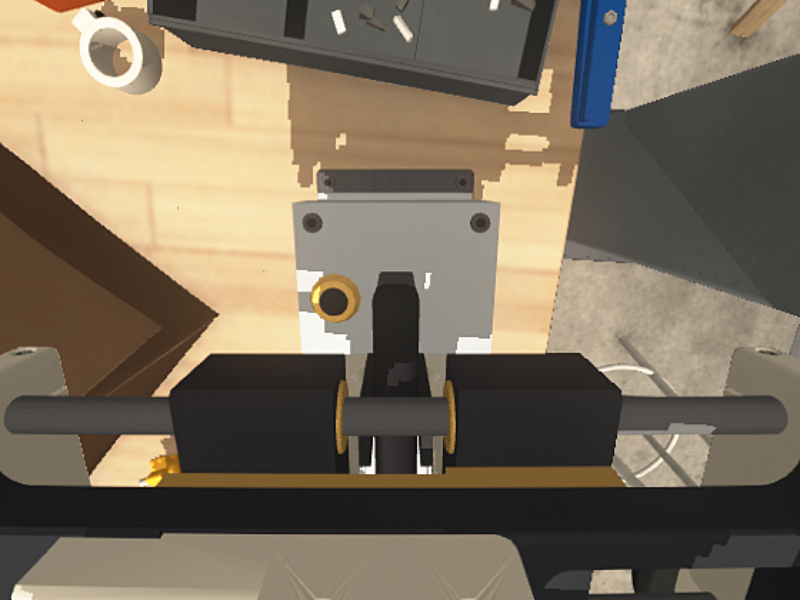

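Picture: the upper half (far edge v=202) sits just beyond the base plate edge, aligned within about 1–2 mm. That is inside the dowels' taper capture, so I'll lower in small steps and watch the forces.

```bash
python3 -m crank '[[[0.04,-0.02,0,0],[0.04,-0.02,0.15,0],[0.04,-0.02,0.3,0],[0.04,-0.02,0.45,0],[0.04,-0.02,0.6,0],[0.04,-0.02,0.75,0],[0.04,-0.02,0.75,0],[0.04,-0.02,0.75,0]]]'; python3 -c "
from station import arm; s=arm.get_state(); print(s['force'],s['moment'],s['eef_pos'],s['ee_rot'])"
```

```text
t: 24.52
eef_pos: [0.4738, 0.1032, 0.1079]
ee_rot: [-3.141, -0.001, -1.507]
force: [-2.9, -3.8, 5.0]
width: 0.0158
gripper_force: 55.0
[-2.92246211 -3.79830157  4.97298778] [-0.85507764  0.92157401  0.10310873] [0.47382497 0.10316328 0.10794163] [-3.14092925e+00 -6.87700803e-04 -1.50729610e+00]
```

```bash
python3 -m crank '[[[0.04,0.03,-0.05,0],[0.04,0.03,-0.05,0],[0.04,0.03,0,0],[0.04,0.03,0.05,0],[0.04,0.03,0.05,0],[0.04,0.03,0.05,0]]]'; python3 -c "
from station import arm; s=arm.get_state(); print(s['force'],s['moment'],s['eef_pos'],s['ee_rot'])"
```

```text
t: 25.28
eef_pos: [0.4736, 0.1019, 0.1073]
ee_rot: [-3.14, -0.001, -1.507]
force: [-2.9, -6.5, 12.2]
width: 0.0158
gripper_force: 55.0
[-2.86204514 -6.47325758 12.17149366] [-1.85690467  1.02884855  0.05359055] [0.47356943 0.10189173 0.1072518 ] [-3.14021426e+00 -1.11367143e-03 -1.50698200e+00]
```

```bash
sed -i 's/fz+.027,fz+.036/fz+.025,fz+.038/' al.py; python3 al.py pics/w7.png
python3 - <<'E'
from h import *
# plane of upper top => tilt
C=cam("wrist"); p,d=arm.grab_frame("wrist"); W=cloud(C,d)
q=W[(abs(W[...,2]-.0925)<.006)&(abs(W[...,0]-.473)<.04)&(W[...,1]>.037)&(W[...,1]<.09)&(d>0)]
A=np.c_[q[:,:2]-[.473,.065],np.ones(len(q))]; print(np.linalg.lstsq(A,q[:,2],rcond=None)[0],len(q))
E
```

```text
face z 0.060488596707635525 [0.4735985  0.10192386 0.1072886 ] [-3.14009925e+00 -1.04601492e-03 -1.50699135e+00] [-2.84330711 -6.2802595  13.15381738] 0.01563289532627739
upper top 13015 ((472.6430358886719, 98.78697967529297), (84.47434997558594, 130.4735107421875), 3.9200587272644043) 0.09147248443461374
bar 3657 ((471.7261657714844, 96.18428802490234), (34.269168853759766, 73.05156707763672), 17.473268508911133) 0.1313262788115102
lower 294 ((477.6719970703125, 33.962371826171875), (83.35413360595703, 1.4048388004302979), 3.5923755168914795) 0.04843408715946955
[0.01306967 0.042294   0.09179161] 10068
```

```bash
python3 -m crank '[[[0,0,-0.3,0],[0,0,-0.7,0],[0,0,-0.8,0],[0,0,-0.8,0]]]'; cat > pl.py <<'E'
from h import *
C=cam("wrist"); p,d=arm.grab_frame("wrist"); W=cloud(C,d);s=arm.get_state()
z0=s['eef_pos'][2]-.0148
q=W[(abs(W[...,2]-z0)<.007)&(abs(W[...,0]-.473)<.038)&(W[...,1]>.04)&(W[...,1]<.085)&(d>0)]
A=np.c_[q[:,:2]-[.473,.065],np.ones(len(q))]; print('plane',np.linalg.lstsq(A,q[:,2]-z0,rcond=None)[0],len(q))
print(s['eef_pos'],s['ee_rot'],s['force'],s['moment'])
# edges: left, right, far by row/col scan
m=(abs(W[...,2]-z0)<.006)&(d>0)
pts=[];pl=[];pr=[]
for u in range(215,340,3):
    v=np.where(m[:,u])[0]
    if len(v)>20: pts.append(W[v[0],u,:2])
for v in range(150,235,3):
    u=np.where(m[v,150:400])[0]+150
    if len(u)>60: pl.append(W[v,u[0],:2]); pr.append(W[v,u[-1],:2])
for n,P in(('far',pts),('l',pl),('r',pr)):
    P=np.array(P); vx,vy,x,y=cv2.fitLine(P.astype(np.float32),cv2.DIST_HUBER,0,1e-4,1e-4).ravel(); print(n,len(P),np.degrees(np.arctan2(vy,vx))%180,x,y)
E
python3 pl.py
```

```text
t: 25.88
eef_pos: [0.4728, 0.1027, 0.1258]
ee_rot: [-3.141, 0.0, -1.508]
force: [0.4, -1.1, -5.2]
width: 0.0153
gripper_force: 55.0
plane [0.02073678 0.04468212 0.00032557] 8330
[0.47266208 0.10261243 0.1256233 ] [ 3.14131064e+00  6.63102153e-05 -1.50787586e+00] [-0.28748479  0.32592421 -5.51482444] [ 0.07326212 -0.06927663  0.00541385]
far 42 3.6199846 0.47629347 0.033998087
l 29 93.773094 0.515474 0.07153835
r 29 93.29867 0.43290907 0.054619152
```

```bash
python3 - <<'E'
from h import *
c=arm.get_calibration("wrist");T=np.eye(4);T[:3,:3]=Ro.from_euler('xyz',[np.pi,0,-1.5104]).as_matrix();T[:3,3]=[.4638,.1998,.2992]
M=T@c['mount'];C=(c,M[:3,:3],M[:3,3]);d=np.load("w1.npz")["d"];W=cloud(C,d)
def f(n,m):
    q=W[m&(d>0)];A=np.c_[q[:,:2]-q[:,:2].mean(0),np.ones(len(q))];print(n,np.linalg.lstsq(A,q[:,2],rcond=None)[0],len(q))
X,Y,Z=np.moveaxis(W,2,0)
f('lower',(abs(Z-.049)<.003)&(abs(X-.473)<.04)&(Y>.04)&(Y<.15)); f('table',(abs(Z)<.006)&(X>.36)&(X<.62)&(Y>-.05)&(Y<.3))
# now, current frame: table and upper
C=cam("wrist");p,d=arm.grab_frame("wrist");W=cloud(C,d);X,Y,Z=np.moveaxis(W,2,0)
f('table now',(abs(Z)<.008)&(X>.36)&(X<.62)&(Y>-.15)&(Y<.3))
z0=.1112
for k in(.003,.005,.008): f('upper now',(abs(Z-z0)<k)&(abs(X-.473)<.033)&(Y>.045)&(Y<.08))
E
```

```text
lower [-0.00147559 -0.00018458  0.04910345] 3743
table [-0.00156892  0.00120245 -0.00089024] 27367
table now [-0.00135805 -0.00797777 -0.00034669] 44144
upper now [0.00130831 0.01369624 0.11025019] 5063
upper now [0.02501553 0.06612141 0.11066734] 5529
upper now [0.02830525 0.0737533  0.11076986] 5622
```

```bash
cat > pl2.py <<'E'
from h import *
from scipy.optimize import least_squares
C=cam("wrist");p,d=arm.grab_frame("wrist");W=cloud(C,d);X,Y,Z=np.moveaxis(W,2,0)
s=arm.get_state(); z0=s['eef_pos'][2]-.0148
q=W[(abs(Z-z0)<.008)&(abs(X-.473)<.04)&(Y>.038)&(Y<.095)&(d>0)]
A=np.c_[q[:,:2]-[.473,.065],np.ones(len(q))]
r=least_squares(lambda k:A@k-(q[:,2]-z0),[0,0,0],loss='cauchy',f_scale=.0003); print('plane',r.x,'eef',s['eef_pos'],s['ee_rot'],s['force'],s['moment'],s['width'])
E
python3 pl2.py
```

```text
plane [-0.00509891  0.00230484 -0.00057755] eef [0.47259471 0.10251888 0.12545112] [ 3.14099109e+00 -2.11871123e-04 -1.50783756e+00] [-0.11711815  0.28868366 -6.67593776] [ 0.06252501 -0.02941005 -0.0781601 ] 0.01531497781397332
```

```bash
python3 -m crank '[[[0.02,-0.045,0.2,0],[0.02,-0.045,0.5,0],[0.02,-0.045,0.75,0],[0.02,-0.045,0.8,0],[0.02,-0.045,0.8,0],[0.02,-0.045,0.8,0]]]'; python3 pl2.py
```

```text
t: 26.78
eef_pos: [0.474, 0.1021, 0.1059]
ee_rot: [-3.142, -0.0, -1.508]
force: [0.6, -0.6, -6.2]
width: 0.0155
gripper_force: 55.0
plane [-3.59095287e-03  2.09870956e-05 -5.68142127e-04] eef [0.47400874 0.10210054 0.10593553] [-3.14152462e+00 -3.07422684e-05 -1.50783845e+00] [ 0.90629621  0.12268691 -5.41675113] [-0.18016562 -0.00561866  0.07407461] 0.015220794591572053
```

Free of contact now, with the dowels in the holes. Going on down.

```bash
python3 -m crank '[[[0,0,0.05,0],[0,0,0.1,0],[0,0,0.15,0],[0,0,0.2,0],[0,0,0.25,0],[0,0,0.25,0],[0,0,0.25,0]]]'; python3 pl2.py
```

```text
t: 27.7
eef_pos: [0.4739, 0.1021, 0.0994]
ee_rot: [3.141, -0.0, -1.508]
force: [0.4, -1.3, -6.3]
width: 0.0155
gripper_force: 55.0
plane [-0.00389932 -0.00143348 -0.0005671 ] eef [0.47392197 0.10218074 0.09949298] [ 3.14144628e+00  1.10875887e-05 -1.50781733e+00] [ 0.34199487 -1.09541979 -6.15503542] [-0.26058956 -0.07427421 -0.00119861] 0.015589421724612008
```

```bash
python3 -m crank '[[[0,0,0.05,0],[0,0,0.1,0],[0,0,0.15,0],[0,0,0.2,0],[0,0,0.2,0],[0,0,0.2,0]]]' - 60; python3 pl2.py
```

```text
t: 28.5
eef_pos: [0.4739, 0.102, 0.0966]
ee_rot: [-3.141, -0.0, -1.507]
force: [-11.6, -2.2, 20.7]
width: 0.0155
gripper_force: 60.0
plane [-0.00016738  0.00322891 -0.00051429] eef [0.47386899 0.10196089 0.0965963 ] [-3.14101262e+00 -2.07130041e-04 -1.50718671e+00] [-11.31277614  -3.19319957  21.16963055] [-6.25783051e-01  4.02421988e+00 -8.01306074e-04] 0.01570653939638588
```

```bash
python3 -m crank '[[[0,0.02,0.05,0],[0,0.03,0.1,0],[0,0.03,0.15,0],[0,0.03,0.15,0],[0,0.03,0.15,0],[0,0.03,0.15,0]]]' - 60; python3 pl2.py
```

```text
t: 29.3
eef_pos: [0.4739, 0.102, 0.0964]
ee_rot: [-3.138, -0.0, -1.506]
force: [-25.5, -3.7, 60.0]
width: 0.0151
gripper_force: 60.0
plane [-0.00047967  0.00349853 -0.00045393] eef [0.47393238 0.1020158  0.09645848] [-3.13832786e+00 -1.87985452e-04 -1.50561785e+00] [-25.60416156  -3.50244406  60.33627208] [-1.08002865  9.22271862 -0.11567614] 0.015698440371786086
```

```bash
python3 -m crank '[[[0,0.03,-0.02,0],[0,0.06,-0.04,0],[0,0.06,-0.04,0],[0,0.06,-0.04,0]]]' - 60; python3 pl2.py
python3 - <<'E'
from h import *
C=cam("scene"); p,d=arm.grab_frame("scene"); i=proj(C,[[.47,.13,.06]])[0].astype(int)
a=p[i[1]-55:i[1]+55,i[0]-75:i[0]+75]; a=cv2.resize(a,None,fx=5,fy=5,interpolation=cv2.INTER_CUBIC)
cv2.imwrite("pics/fin.png",a[...,::-1])
E
```

```text
t: 29.85
eef_pos: [0.4739, 0.102, 0.0965]
ee_rot: [-3.136, -0.0, -1.506]
force: [-12.6, -6.6, 41.7]
width: 0.0157
gripper_force: 60.0
plane [-0.00058462  0.00151941 -0.00047391] eef [0.47390764 0.10205043 0.09652549] [-3.13633106e+00 -3.11190109e-05 -1.50566681e+00] [-11.16152674  -5.96195358  41.07098555] [-2.19983769  4.56227119 -0.15233923] 0.015130726436762033
```

View pics/fin.png

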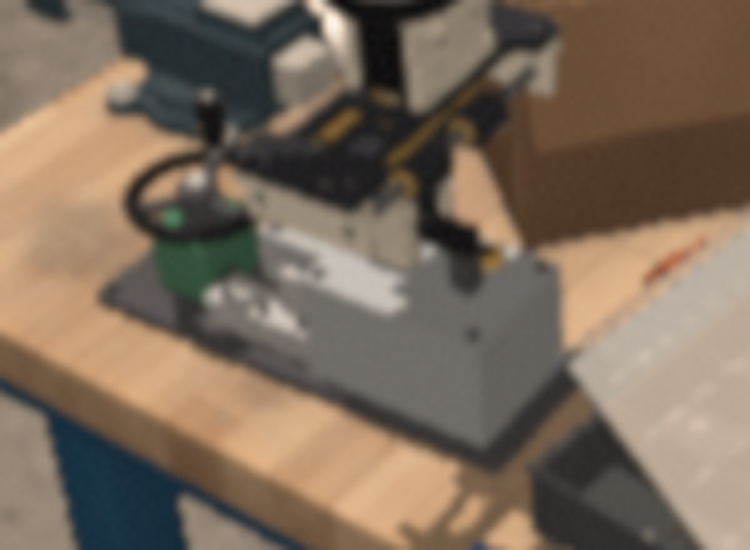

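The halves show as one block with no gap, with corners at (475,330)–(490,440). The gripper still holds the handle and presses with about 41 N. Handing in.

```bash
python3 -c "
from station import arm; print(arm.job_done())"
```

```text
the job is handed in; nothing more can be done
None
```

The job is handed in: the core slide is wound home against its stop, and the upper half sits flush on the dowels, still gripped and pressed shut with about 41 N. On the first winding pass the fingers slipped off the knob, so I re-gripped it and confirmed the stop; the other things on the bench were not touched.

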